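# Start the mould vibrating table behind its push-latch splash cover

### The arm

A 7-joint arm with a two-finger parallel gripper is mounted at the origin on the work surface. World frame = base frame: x ahead of the robot, y to its left, z up, the work surface at z = 0. Lengths are in m, angles in rad, forces in N, time in s.
With the tool pointing down it reaches from about 0.425 to 0.95 m from the base axis. Payload 4.7 kg.
Tool frame: the origin (TCP) lies at the very end of the fingers, on their centre line; the grasp point (between the pads) lies 19 mm behind it (ctrl.grasp_offset is the distance from the TCP to the grasp point, in m); z points along the fingers, y is the line along which they close (so a half turn about z gives the same grasp; the last joint's range is limited). The gripper opens to 87 mm and grips with 3 to 60 N. Pads are 19 mm wide; open, the fingers measure 117 mm over their backs; the gripper's body (75 mm by 190 mm) begins 51 mm behind the grasp point.
Start: joints at [1.178, 0.469, -0.049, 1.532, 0.024, 1.141, -0.082], TCP at [0.24, -0.631, 0.223] pointing down, gripper open.
Joint ranges: [-2.59, 2.59], [-0.33, 1.99], [-1.39, 1.29], [0.1, 2.45], [-1.04, 4.18], [0.21, 1.99], [-2.66, 2.66]. Speed limits (rad/s): [2.57, 2.57, 3.14, 3.14, 3.14, 3.14, 3.14].

### API

Orientations are given as a unit quaternion [x, y, z, w].
In Python, from bench import ctrl gives the robot as it stands.
- The arm moves only by the tool step_arm, never from a script. Its argument "commands" is a list that holds one entry, the list of rows, each a list of 7 numbers: the finger opening in cm, from 0 to 8.7, then the shift along the world's x, y, z in cm, then the turn, a rotation vector about the world's x, y, z in rad. In form: [[[fingers, tx, ty, tz, ax, ay, az], ...]]. A call has 1 to 20 rows; each row is the pose to reach, as a shift and turn from the pose commanded when the call began; what a row does not reach only later rows make up. A row lasts 1/8 s, in which the tool goes at most 62.5 mm and 10.7 degrees, less where a joint would pass 70% of its speed; a pose out of reach is approached as far as the arm can. A call with a gripper value outside its range is refused whole. The fingers move at their own pace and stop on an object; "newtons" is the grip in N (left out, the last holds). Time passes only in rows, so rows that repeat a pose let the fingers close. It gives the time, the measured TCP pose, the force, the opening and the grip force at its end, in the units of the state.
- ctrl.sense(): the state, without advancing time (a new reading comes with each control period).
- ctrl.get_image(name): name is "scene" or "top" or "wrist"; returns the picture (480x640x3 uint8, red, green, blue); there is no depth.
- ctrl.camera_info(name): a dict with "fx", "fy", "cx", "cy" (pixels), "R" (3x3) and "t" (3): a world point X has camera coordinates R X + t; the wrist camera has in their place "T_tool_cam" (4x4, takes a point from camera to tool coordinates, whose origin is the TCP and whose axes are the flange's). Camera axes: x right, y down, z forward; pixel columns grow to the right and rows downward; lengths in m; the calibration is good to about 2 mm. A picture is of the moment at which its call begins: read the wrist's pose just before it. camera_info takes no time and is no camera call.
- ctrl.hand_in(): hands the job in; it is judged then, once.
The state is a dict: "time": time; "q": joint angles; "dq": joint speeds; "joint_torque": joint torques, N m; "eef_pos": TCP position; "orientation": TCP orientation; "wrist_force": force on the tool from outside, world axes, zero at the start; "moment": the same for the moment, N m; "finger_gap": finger opening in m; "grasp_force": force on a finger pad.
Only numpy, scipy, OpenCV 4.12 (cv2) and the standard library are available. Lean on these libraries where they do the work, as an engineer would, in place of code of your own. Each camera call takes 0.05 s, during which the arm holds its last target. There are 200 camera calls.

### The job

Start the vibrating table on the chocolate bench with a fingertip: press the near edge of its splash cover down and let go so that it springs open by itself, push the flat, wider start button fully in and let it go, then swing the cover down and press it past its catch so that it stays latched shut. Do not press the domed stop button, and leave the empty mould, the tub and the scraper where they stand; nothing needs gripping or lifting.

Things in the scene. Friction and masses are not known exactly. Their poses are not given: they have to be found in the camera images.
- machine: the vibrating table, a steel machine 405 mm deep, 330 mm wide; origin under its middle, x from the console's front to the deck behind, y left, z up. The control console on the robot's side (x -200 to -45 mm) is 90 mm high and carries the cover's hatch in the middle and a dial at the right; the deck (x -50 to 210 mm) is 126 mm high with low end rails and carries the mould (top 150 mm)
- cover_hinge (a point): the middle of the splash cover's hinge axis, a fixed point 112 mm above the bench, at (-90, 0, 112) mm on the machine and with the machine's axes: y runs along the hinge, and the closed cover lies level from here towards the console's front (-x). Behind it (+x) the deck begins 40 mm away, 14 mm higher
- cover_press (a point): the middle of the upper face of the press pad, a ribbed black strip, flush, 14 x 56 mm along the cover's near edge; turns with the cover; closed, at (-55, 0, +6) mm from the hinge, z = outward normal. The cover is a flap 64 mm deep from the hinge, 150 mm wide, 6 mm thick, underside on the hinge axis, grey rim, clear pane. A slow press at the pad takes 3 to 5 N
- cover (a joint): cover angle, rad: 0 latched shut, -0.115 pressed in to its hard stop (6 mm down at the pad), 1.66 open stop, just past upright. Each full press to -0.075 or below, then let go, changes the push-push latch: from shut a spring swings it open in 1 s; from open, push its outer face (deck side) over and down, on past 0, 2 to 5 N; let go, it stays at 0. Pressed less deep, it springs back open
- start_top (a point): the middle of the upper face of the start button: a flat steel disc 33 mm across, on the left (+y) under the cover, at (-35, +45, -11) mm from the hinge, 11 mm above the console. Beside it in y: hatch frame side 23 mm off (14 mm high), latch block 25 mm off (12 mm high); in x: frame front 21 mm, hinge rail 32 mm off. Shut fingers fit, open ones do not
- start (a joint): travel of the start button, m: 0 = out, 0.005 = fully in; sprung, 5 N at the bottom
- stop_top (a point): the top of the stop button: a smaller, taller steel dome 25 mm across, on the right under the cover, at (-35, -45, -7) mm from the hinge. Not to be pressed
- stop (a joint): travel of the stop button, m: 0 = out, 0.005 = fully in
- mould_mid (a point): centre of the empty clear mould on the machine's deck, 135 x 275 x 24 mm with four bar-shaped hollows; leave it alone
- tub_mid (a point): centre of a clear lidded tub on the bench at the machine's right, 138 x 198 x 82 mm; leave it alone
- scraper_mid (a point): a bench scraper lying on the bench at the machine's left: steel blade and wooden handle, 100 x 124 x 20 mm; the point is 10 mm above the bench; leave it alone

How it is judged:
On the way, in this order (a step that is already met when the one before it is completed fails the run):
1. a fingertip presses the shut cover in past its catch (value of joint cover below -0.035 rad and contact force between the fingers and cover above 0.5 N), for 0.04 s.
2. the cover springs open to its stop with no finger on it (value of joint cover above 1.5 rad and contact force between each of the arm, the fingers and cover below 0.1 N), for 0.1 s.
3. a fingertip pushes the start button fully in (value of joint start above 0.0038 m and contact force between the fingers and start above 1 N), for 0.04 s.
4. the start button is let go (value of joint start below 0.001 m), for 0.04 s.
5. a fingertip presses the cover down past its catch (all of step 1), for 0.04 s.
At the end, for the whole second after the job is handed in: the cover is latched shut by itself (within 0.03 rad of closed, neither ajar nor held down), both buttons are out, and the mould, the tub and the scraper are within 20 mm of where they stood (value of joint cover between -0.015 and 0.03 rad and value of joint each of start, stop below 0.001 m and distance of each of mould_mid, tub_mid, scraper_mid from where it was at the start of the episode below 0.02 m); the robot touches nothing.
It fails at once if the stop button is pressed (value of joint stop above 0.002 m).
It fails at once if the mould is lifted or shoved more than 20 mm (distance of mould_mid from where it was at the start of the episode above 0.02 m).
It fails at once if the tub is lifted or shoved more than 20 mm (distance of tub_mid from where it was at the start of the episode above 0.02 m).
It fails at once if the scraper is lifted or shoved more than 20 mm (distance of scraper_mid from where it was at the start of the episode above 0.02 m).
It also fails if it takes over 58 s, if anything falls off the work surface, if the arm or the gripper's body presses on something with over 40 N, if the wrist force passes 120 N, or if a joint passes its speed limit or range.

## Working session

There is one attempt and no reset: what is moved stays moved. The work goes in short steps, Python scripts to look and compute and a tool call to move; the robot and the scene stay as the last step left them, time stands still between calls to the robot, and variables do not carry over. Pictures are saved under pics/ and viewed, at most 10 in all, crops included, and the job is handed in when it is done.

Besides the shell and the picture viewer there is one more tool, called after "Request:" by a JSON object that holds its "name" and its "arguments". step_arm: Moves the arm, as the interface text tells. Its arguments: {"type":"object","properties":{"commands":{"type":"array"},"newtons":{"type":"number"}},"required":["commands"]}

```bash
mkdir -p pics
python3 - <<'E'
from bench import ctrl
import cv2
s=ctrl.sense();print(s['time'],s['eef_pos'],s['orientation'],s['finger_gap'])
for n in ['scene','top']:
    im=ctrl.get_image(n);cv2.imwrite(f'pics/{n}0.png',im[:,:,::-1])
    print(n,ctrl.camera_info(n))
print(ctrl.camera_info('wrist'))
E
```

```text
0.0 [ 0.23999728 -0.63024813  0.22149583] [ 9.83492911e-01  1.80944000e-01 -2.18263943e-04 -9.56880498e-04] 0.08700473549593783
scene {'fx': 480.48506179132005, 'fy': 480.48506179132005, 'cx': 320.22052232777446, 'cy': 244.03550803866622, 'R': array([[-0.63313742,  0.77393546, -0.012685  ],
       [ 0.64068082,  0.5147881 , -0.56966771],
       [-0.43435595, -0.36880498, -0.82177722]]), 't': array([ 0.40600079, -0.35550571,  1.32522208])}
top {'fx': 570.0951471116277, 'fy': 570.0951471116277, 'cx': 310.95512561168624, 'cy': 232.15496125219624, 'R': array([[ 1.24703336e-02, -9.99920440e-01,  1.89843204e-03],
       [-9.97164539e-01, -1.25768268e-02, -7.41936991e-02],
       [ 7.42116726e-02, -9.67828929e-04, -9.97242042e-01]]), 't': array([0.02311481, 0.65736932, 1.10620804])}
{'fx': 350.4295297985557, 'fy': 350.4295297985557, 'cx': 323.7572197848201, 'cy': 242.74855818611624, 'T_tool_cam': array([[-6.42457516e-04, -9.55372096e-01, -2.95404375e-01,
         8.10419825e-02],
       [ 9.99999685e-01, -4.75782726e-04, -6.36103557e-04,
        -4.87203761e-04],
       [ 4.67167290e-04, -2.95404690e-01,  9.55372101e-01,
        -1.61185340e-01],
       [ 0.00000000e+00,  0.00000000e+00,  0.00000000e+00,
         1.00000000e+00]])}
```

View pics/top0.png

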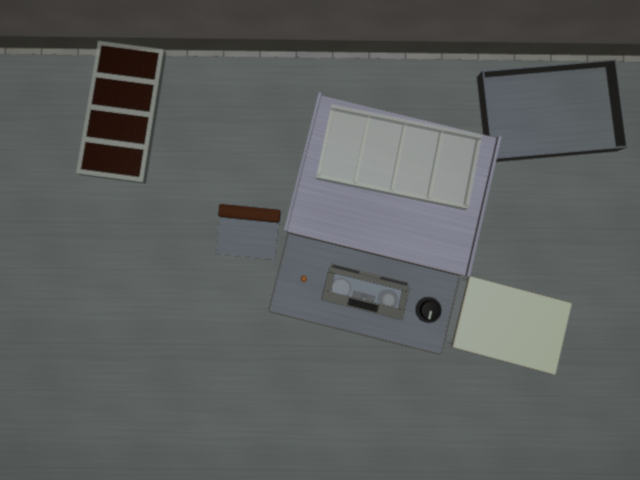

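View pics/scene0.png

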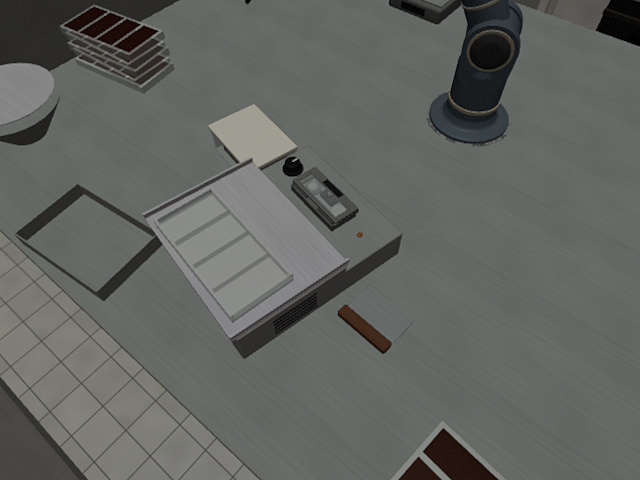

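The top view shows the machine turned slightly: cover around (365,290), pad at (363,305), knob at (428,309). The tub is on the right and the scraper on the left. I'll enlarge the console next.

Run:
```python
import cv2
im=cv2.imread('pics/top0.png')
c=cv2.resize(im[225:360,260:480],None,fx=3.6,fy=3.6,interpolation=cv2.INTER_CUBIC);cv2.imwrite('pics/top0c.png',cv2.convertScaleAbs(c,alpha=1.5))
```

```text
(no output)
```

View pics/top0c.png

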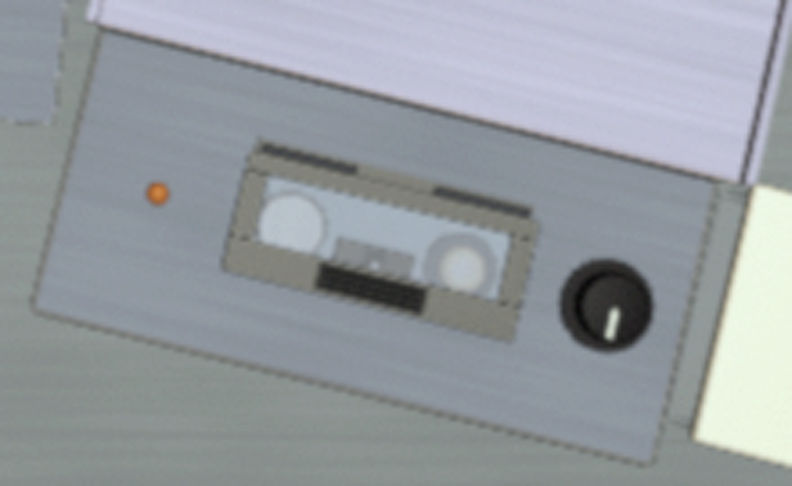

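```bash
cat > h.py <<'E'
import numpy as np
from bench import ctrl
from scipy.optimize import least_squares
from scipy.spatial.transform import Rotation as Ro
def proj(ci,X):
    c=X@ci['R'].T+ci['t'];return np.c_[ci['fx']*c[:,0]/c[:,2]+ci['cx'],ci['fy']*c[:,1]/c[:,2]+ci['cy']]
def m2w(p,M):
    c,s=np.cos(p[2]),np.sin(p[2]);M=np.asarray(M,float)/1000
    return np.c_[p[0]+c*M[:,0]-s*M[:,1],p[1]+s*M[:,0]+c*M[:,1],M[:,2]]
E
python3 - <<'E'
from h import *
M=[(-145,0,118),(-138,28,118),(-138,-28,118),(-152,-28,118),(-152,28,118),(-154,75,118),(-154,-75,118),(-125,45,101),(-125,-45,105)]
px=np.array([(371,290),(319,264),(426,290),(421,315),(316,288),(222,270),(515,341),(292,223),(464,269)])/3.6-0.36+[260,225]
ci=ctrl.camera_info('top')
f=lambda p:(proj(ci,m2w(p,M))-px).ravel()
r=least_squares(f,[.6,-.1,-.2],loss='soft_l1')
p=r.x;print(p,np.degrees(p[2]));print(f(p).reshape(-1,2).round(1))
np.save('p.npy',p)
print(m2w(p,[(-90,0,112),(-145,0,118),(-125,45,101),(-125,-45,105)]))
ci=ctrl.camera_info('scene');print(proj(ci,m2w(p,[(-145,0,118),(-154,75,118),(-154,-75,118)])))
s=ctrl.sense();print(Ro.from_quat(s['orientation']).as_matrix().round(3))
E
```

```text
[ 0.66136677 -0.09622784 -0.22763302] -13.042411376097917
[[ 0.1 -0.5]
 [ 0.3 -0.7]
 [ 0.8 -0.5]
 [ 0.4  0.1]
 [-0.7  0.2]
 [-0.2  0. ]
 [-0.5  0.2]
 [-0.2  1.1]
 [ 0.1  0.2]]
[[ 0.57368847 -0.07591734  0.112     ]
 [ 0.52010729 -0.06350536  0.118     ]
 [ 0.54974661 -0.02417966  0.101     ]
 [ 0.52943611 -0.11185796  0.105     ]]
[[332.42538871 186.79694311]
 [358.39289016 206.20127304]
 [314.50189564 164.84155058]]
[[ 0.935  0.356 -0.001]
 [ 0.356 -0.935  0.002]
 [-0.    -0.002 -1.   ]]
```

Fit residuals are under about 1 px, so the pose is good. I'll move above the pad with the fingers shut and aligned to the machine.

Request:
{"name": "step_arm", "arguments": {"commands": [[[0, 14, 28.3, 0, 0, 0, -0.3], [0, 28, 56.7, 0, 0, 0, -0.592], [0, 28, 56.7, 0, 0, 0, -0.592], [0, 28, 56.7, 0, 0, 0, -0.592], [0, 28, 56.7, 0, 0, 0, -0.592], [0, 28, 56.7, 0, 0, 0, -0.592], [0, 28, 56.7, 0, 0, 0, -0.592], [0, 28, 56.7, 0, 0, 0, -0.592], [0, 28, 56.7, 0, 0, 0, -0.592], [0, 28, 56.7, 0, 0, 0, -0.592], [0, 28, 56.7, 0, 0, 0, -0.592], [0, 28, 56.7, 0, 0, 0, -0.592], [0, 28, 56.7, 0, 0, 0, -0.592], [0, 28, 56.7, -4.2, 0, 0, -0.592], [0, 28, 56.7, -4.2, 0, 0, -0.592], [0, 28, 56.7, -4.2, 0, 0, -0.592]]]}}

```text
time: 2.1
eef_pos: [0.5206, -0.0649, 0.1815]
orientation: [0.993, -0.115, 0.001, 0.0]
wrist_force: [0.1, 0.0, 1.0]
finger_gap: 0.0002
grasp_force: 0.0
```

Run:
```python
from h import *
import cv2
s=ctrl.sense();R=Ro.from_quat(s['orientation']).as_matrix();print(s['time'],s['eef_pos'],R.round(3),s['wrist_force'],s['finger_gap'])
im=ctrl.get_image('wrist');cv2.imwrite('pics/w1.png',im[:,:,::-1])
T=np.eye(4);T[:3,:3]=R;T[:3,3]=s['eef_pos'];W=np.linalg.inv(T@ctrl.camera_info('wrist')['T_tool_cam'])
ci=dict(ctrl.camera_info('wrist'),R=W[:3,:3],t=W[:3,3]);p=np.load('p.npy')
print(proj(ci,m2w(p,[(-145,0,118),(-152,28,118),(-152,-28,118),(-138,28,118),(-138,-28,118),(-125,45,101),(-125,-45,105),(-154,75,118),(-154,-75,118)])).round(0))
```

```text
2.1 [ 0.52056113 -0.06487223  0.18152675] [[ 0.974 -0.228  0.001]
 [-0.228 -0.974 -0.   ]
 [ 0.001  0.    -1.   ]] [0.12512648 0.01744514 0.98477123] 0.00017243666261016562
[[322. 260.]
 [282. 269.]
 [363. 269.]
 [281. 250.]
 [364. 250.]
 [259. 225.]
 [387. 226.]
 [214. 272.]
 [431. 272.]]
```

View pics/w1.png

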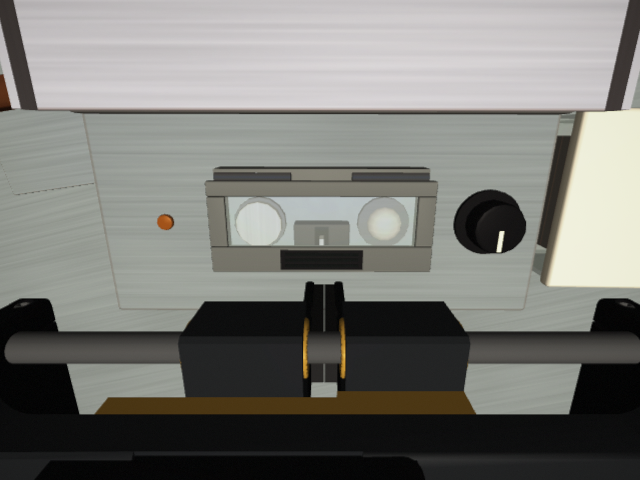

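The prediction matches the wrist view to about 1 px: pad at (281..362, 250..270). Next I press the pad.

Request:
{"name": "step_arm", "arguments": {"commands": [[[0, -0.2, 0.1, -3, 0, 0, 0], [0, -0.2, 0.1, -5.5, 0, 0, 0], [0, -0.2, 0.1, -6, 0, 0, 0], [0, -0.2, 0.1, -6.3, 0, 0, 0], [0, -0.2, 0.1, -6.5, 0, 0, 0], [0, -0.2, 0.1, -6.7, 0, 0, 0], [0, -0.2, 0.1, -6.8, 0, 0, 0], [0, -0.2, 0.1, -6.9, 0, 0, 0], [0, -0.2, 0.1, -6.9, 0, 0, 0], [0, -0.2, 0.1, -6.9, 0, 0, 0]]]}}

```text
time: 3.4
eef_pos: [0.5187, -0.0629, 0.1125]
orientation: [0.993, -0.114, 0.001, 0.0]
wrist_force: [-2.8, -0.1, 8.8]
finger_gap: 0.0007
grasp_force: 4.7
```

Force is 8.8 N, about 5.5 mm in, so it's fully pressed. Let go, up and back.

Request:
{"name": "step_arm", "arguments": {"commands": [[[0, -0.5, 0.1, 1.5, 0, 0, 0], [0, -5.5, 1.3, 4.5, 0, 0, 0], [0, -9, 2.1, 8, 0, 0, 0], [0, -9, 2.1, 8, 0, 0, 0], [0, -9, 2.1, 8, 0, 0, 0], [0, -9, 2.1, 8, 0, 0, 0], [0, -9, 2.1, 8, 0, 0, 0], [0, -9, 2.1, 8, 0, 0, 0], [0, -9, 2.1, 8, 0, 0, 0], [0, -9, 2.1, 8, 0, 0, 0], [0, -9, 2.1, 8, 0, 0, 0], [0, -9, 2.1, 8, 0, 0, 0]]]}}

```text
time: 4.9
eef_pos: [0.4282, -0.0418, 0.1916]
orientation: [0.993, -0.114, 0.0, 0.0]
wrist_force: [0.1, 0.0, -0.0]
finger_gap: 0.0008
grasp_force: 0.0
```

Run:
```python
from h import *
import cv2
s=ctrl.sense();print(s['time'],s['eef_pos'])
im=ctrl.get_image('wrist');cv2.imwrite('pics/w2.png',im[:,:,::-1])
p=np.load('p.npy');print(m2w(p,[(-129,45,101)]))
print(Ro.from_quat(s['orientation']).as_matrix().round(3))
a=np.array([-np.sin(p[2]),np.cos(p[2]),0]);print('machine y',a)
```

```text
4.9 [ 0.42824802 -0.04183905  0.19162058]
[[ 0.5458498  -0.02327697  0.101     ]]
[[ 0.974 -0.226  0.   ]
 [-0.226 -0.974 -0.   ]
 [ 0.     0.    -1.   ]]
machine y [0.22567224 0.97420329 0.        ]
```

View pics/w2.png

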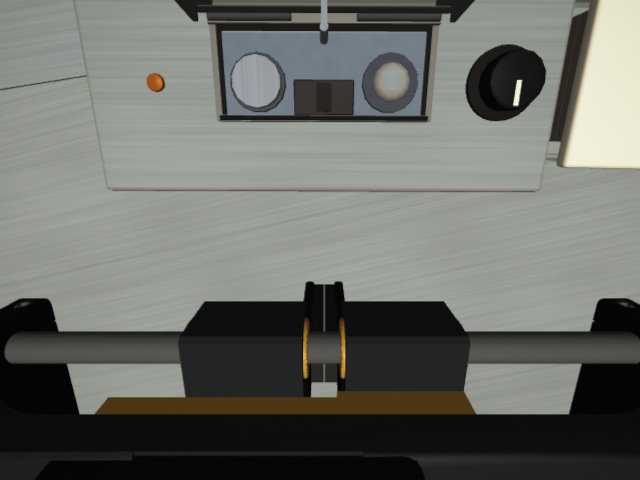

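The cover has sprung open. Start (the flat, wide one) is at (257,82), the stop dome at (390,82), and a latch peg hangs from the cover's middle. I'll tilt the tool back 30° so the body clears the open cover, and hover over start.

Request:
{"name": "step_arm", "arguments": {"commands": [[[0, 0, 0, 0, -0.04, -0.17, 0], [0, 4, 0.5, 0, -0.08, -0.34, 0], [0, 8, 1, 0, -0.117, -0.507, 0], [0, 12.5, 1.7, 0, -0.117, -0.507, 0], [0, 12.5, 1.7, 0, -0.117, -0.507, 0], [0, 12.5, 1.7, -4, -0.117, -0.507, 0], [0, 12.5, 1.7, -6.7, -0.117, -0.507, 0], [0, 12.5, 1.7, -6.7, -0.117, -0.507, 0], [0, 12.5, 1.7, -6.7, -0.117, -0.507, 0]]]}}

```text
time: 6.08
eef_pos: [0.5548, -0.0235, 0.1301]
orientation: [0.961, -0.109, 0.253, 0.028]
wrist_force: [-0.3, 0.4, 1.5]
finger_gap: 0.0006
grasp_force: 0.0
```

Run:
```python
from h import *
import cv2
s=ctrl.sense();p=np.load('p.npy');R=Ro.from_quat(s['orientation']).as_matrix();print(s['time'],s['eef_pos'],s['wrist_force'],R.round(3))
for u in(-.0095,.0095):
  d=s['eef_pos']+R[:,0]*u-np.r_[p[:2],0];c,q=np.cos(p[2]),np.sin(p[2]);print('machine mm',np.array([c*d[0]+q*d[1],-q*d[0]+c*d[1],d[2]])*1000)
im=ctrl.get_image('scene')[110:290,230:430,::-1];cv2.imwrite('pics/s3.png',cv2.resize(im,None,fx=3.3,fy=3.3,interpolation=cv2.INTER_CUBIC))
```

```text
6.075 [ 0.55480454 -0.02348216  0.13014252] [-0.31702243  0.42680294  1.45702967] [[ 0.848 -0.224  0.48 ]
 [-0.195 -0.975 -0.109]
 [ 0.492 -0.001 -0.87 ]]
machine mm [-128.4986708    46.81153872  125.46509802]
machine mm [-111.96124648   46.83034818  134.81994933]
```

View pics/s3.png

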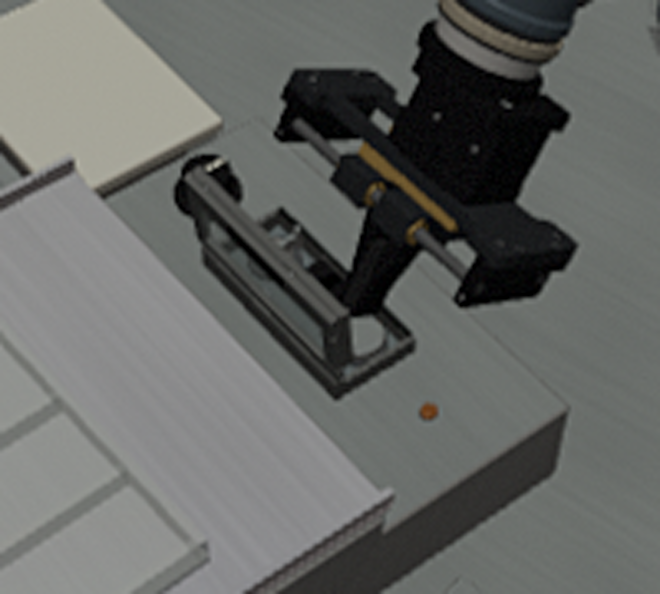

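The gripper body is clear of the cover and the fingertip is over the start disc. Pressing slowly.

Request:
{"name": "step_arm", "arguments": {"commands": [[[0, 0, -0.1, 0, 0, 0, 0], [0, 0, -0.1, -1, 0, 0, 0], [0, 0, -0.1, -1.5, 0, 0, 0], [0, 0, -0.1, -1.8, 0, 0, 0], [0, 0, -0.1, -2, 0, 0, 0], [0, 0, -0.1, -2.2, 0, 0, 0], [0, 0, -0.1, -2.2, 0, 0, 0], [0, 0, -0.1, -2.2, 0, 0, 0]]]}}

```text
time: 7.12
eef_pos: [0.5568, -0.0261, 0.1181]
orientation: [0.963, -0.109, 0.244, 0.03]
wrist_force: [-0.4, -0.4, -0.0]
finger_gap: 0.0002
grasp_force: 0.0
```

Run:
```python
from h import *
s=ctrl.sense();p=np.load('p.npy');R=Ro.from_quat(s['orientation']).as_matrix();print(s['time'],s['eef_pos'],s['wrist_force'],s['moment'])
d=s['eef_pos']+R[:,0]*-.0095-np.r_[p[:2],0];c,q=np.cos(p[2]),np.sin(p[2]);print('machine mm',np.array([c*d[0]+q*d[1],-q*d[0]+c*d[1],d[2]])*1000)
```

```text
7.125 [ 0.55682511 -0.0261317   0.11808803] [-0.37129265 -0.40970144 -0.01352254] [0.15324516 0.5416645  0.02354593]
machine mm [-126.0196505    44.67550201  113.56855714]
```

Run:
```python
from h import *
s=ctrl.sense();print(s['q'].round(3) if hasattr(s['q'],'round') else s['q'],s['dq'])
```

```text
[-0.183  0.25   0.068  2.274  0.789  0.212 -2.66 ] [ 2.32520539e-05 -2.81251964e-04  1.16932189e-04 -1.38506960e-04
  4.09985107e-04  7.58056326e-04  4.05818184e-04]
```

Joints 6 and 7 reached their limits because the tilt is too steep. I'll rise a little and reduce it to about 16°.

Request:
{"name": "step_arm", "arguments": {"commands": [[[0, 0, 0, 2, 0, 0, 0], [0, 0, 0, 2, 0.025, 0.105, 0], [0, 0, 0, 2, 0.05, 0.21, 0], [0, 0, 0, 2, 0.05, 0.21, 0], [0, 0, 0, 2, 0.05, 0.21, 0], [0, 0, 0, 2, 0.05, 0.21, 0], [0, 0, 0, 2, 0.05, 0.21, 0]]]}}

```text
time: 8.0
eef_pos: [0.5561, -0.0258, 0.1377]
orientation: [0.984, -0.111, 0.138, 0.017]
wrist_force: [-0.4, 1.0, -0.2]
finger_gap: 0.0003
grasp_force: 0.0
```

```bash
cat > st.py <<'E'
from h import *
s=ctrl.sense();p=np.load('p.npy');R=Ro.from_quat(s['orientation']).as_matrix();print(s['time'],s['eef_pos'],s['wrist_force'],np.round(s['q'],3));print(R.round(3))
for u in(-.0095,0,.0095):
  d=s['eef_pos']+R[:,0]*u-np.r_[p[:2],0];c,q=np.cos(p[2]),np.sin(p[2]);print('machine mm',np.array([c*d[0]+q*d[1],-q*d[0]+c*d[1],d[2]])*1000)
E
python3 st.py
```

```text
8.0 [ 0.55609208 -0.02580619  0.13774489] [-0.42491555  0.96040129 -0.17523376] [ 0.129  0.273 -0.242  2.093  0.306  0.537 -2.136]
[[ 0.937 -0.224  0.268]
 [-0.214 -0.975 -0.065]
 [ 0.276  0.003 -0.961]]
machine mm [-127.58226623   44.82281017  135.12338573]
machine mm [-118.45116083   44.8474256   137.7448945 ]
machine mm [-109.32005543   44.87204103  140.36640327]
```

Request:
{"name": "step_arm", "arguments": {"commands": [[[0, 0, 0, -1.5, 0, 0, 0], [0, 0, 0, -2.8, 0, 0, 0], [0, 0, 0, -3.3, 0, 0, 0], [0, 0, 0, -3.5, 0, 0, 0], [0, 0, 0, -3.7, 0, 0, 0], [0, 0, 0, -3.8, 0, 0, 0], [0, 0, 0, -3.8, 0, 0, 0], [0, 0, 0, -3.8, 0, 0, 0]]]}}

```text
time: 9.0
eef_pos: [0.5568, -0.0263, 0.1003]
orientation: [0.984, -0.112, 0.139, 0.017]
wrist_force: [-2.6, 0.4, 3.1]
finger_gap: 0.0005
grasp_force: 1.8
```

```bash
python3 st.py
```

```text
9.0 [ 0.5568344  -0.026312    0.10029199] [-2.64974155  0.38265965  3.0929513 ] [ 0.098  0.33  -0.208  2.125  0.363  0.452 -2.196]
[[ 0.937 -0.225  0.269]
 [-0.216 -0.974 -0.065]
 [ 0.276  0.002 -0.961]]
machine mm [-126.74348227   44.51022315   97.66527902]
machine mm [-117.613847     44.52218469  100.29199119]
machine mm [-108.48421173   44.53414624  102.91870335]
```

Contact at 3 N, partly in. Press 4 mm further, hold, then release upward.

Request:
{"name": "step_arm", "arguments": {"commands": [[[0, 0, 0, -0.15, 0, 0, 0], [0, 0, 0, -0.25, 0, 0, 0], [0, 0, 0, -0.35, 0, 0, 0], [0, 0, 0, -0.4, 0, 0, 0], [0, 0, 0, -0.4, 0, 0, 0], [0, 0, 0, -0.4, 0, 0, 0]]]}}

```text
time: 9.75
eef_pos: [0.5571, -0.0263, 0.0981]
orientation: [0.984, -0.112, 0.139, 0.017]
wrist_force: [-10.6, 0.2, 20.9]
finger_gap: 0.0006
grasp_force: 10.7
```

```bash
python3 st.py
```

```text
9.75 [ 0.55708455 -0.02632063  0.09810794] [-10.55161474   0.19953464  20.92534646] [ 0.094  0.333 -0.204  2.127  0.369  0.445 -2.203]
[[ 0.936 -0.225  0.27 ]
 [-0.216 -0.974 -0.066]
 [ 0.278  0.003 -0.961]]
machine mm [-126.4939039    44.55778748   95.46761553]
machine mm [-117.36819628   44.57023118   98.10793855]
machine mm [-108.24248867   44.58267488  100.74826157]
```

Hard stop at 21 N, so the button is fully in. Release, rise, straighten and go over behind the open cover.

Request:
{"name": "step_arm", "arguments": {"commands": [[[0, 0, 0, 2, 0, 0, 0], [0, 0, 0, 6, 0, 0, 0], [0, 0, 0, 12, 0, 0, 0], [0, 0, 0, 12, 0, 0, 0], [0, 0, 0, 12, 0.032, 0.137, 0], [0, 0, 0, 12, 0.063, 0.273, 0], [0, 0, 0, 12, 0.063, 0.273, 0], [0, 4.6, -5.6, 12, 0.063, 0.273, 0], [0, 4.6, -5.6, 12, 0.063, 0.273, 0], [0, 4.6, -5.6, 12, 0.063, 0.273, 0], [0, 4.6, -5.6, 12, 0.063, 0.273, 0], [0, 4.6, -5.6, 12, 0.063, 0.273, 0]]]}}

```text
time: 11.25
eef_pos: [0.6023, -0.0808, 0.2163]
orientation: [0.994, -0.112, -0.0, 0.001]
wrist_force: [-0.0, -0.1, -0.5]
finger_gap: 0.0002
grasp_force: 0.0
```

```bash
python3 st.py
python3 - <<'E'
from h import *
import cv2
im=ctrl.get_image('scene')[110:290,230:430,::-1];cv2.imwrite('pics/s4.png',cv2.resize(im,None,fx=3.3,fy=3.3,interpolation=cv2.INTER_CUBIC))
E
```

```text
11.25 [ 0.60225319 -0.08081542  0.21626055] [-0.01769824 -0.08078624 -0.49202886] [ 0.265  0.379 -0.266  1.697  0.113  1.081 -1.832]
[[ 0.975 -0.222 -0.001]
 [-0.222 -0.975 -0.002]
 [-0.     0.002 -1.   ]]
machine mm [-70.56674029   1.6414845  216.26133759]
machine mm [-61.06679781   1.67453365 216.2605473 ]
machine mm [-51.56685533   1.70758281 216.25975701]
```

View pics/s4.png

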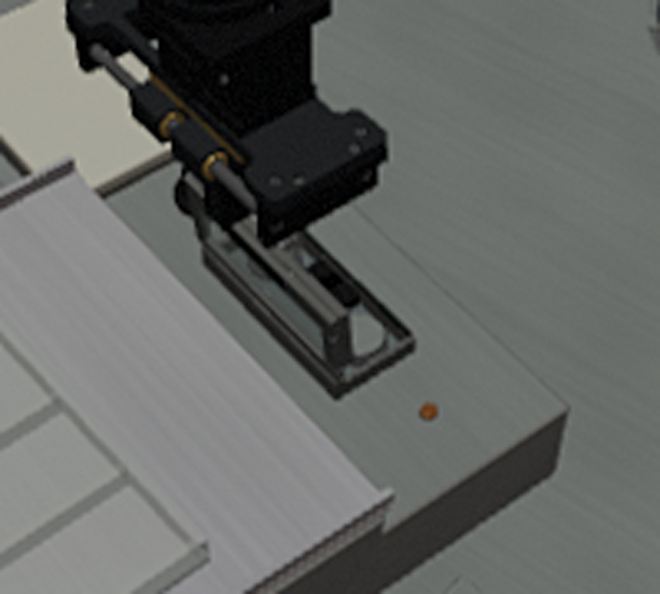

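The cover is still upright and the fingers are behind it, over the gap. Lower, then swing the cover down along its arc.

Request:
{"name": "step_arm", "arguments": {"commands": [[[0, 0, -0.2, -3, 0, 0, 0], [0, 0, -0.2, -5.6, 0, 0, 0], [0, 0, -0.2, -5.6, 0, 0, 0], [0, -0.9, 0, -5.7, 0, 0, 0], [0, -1.75, 0.25, -5.6, 0, 0, 0], [0, -2.6, 0.45, -5.45, 0, 0, 0], [0, -3.4, 0.6, -5.6, 0, 0, 0], [0, -4.15, 0.8, -5.7, 0, 0, 0], [0, -4.85, 0.95, -6.1, 0, 0, 0], [0, -5.55, 1.1, -6.5, 0, 0, 0], [0, -6.15, 1.25, -7.1, 0, 0, 0], [0, -6.7, 1.4, -7.7, 0, 0, 0], [0, -7.2, 1.5, -8.7, 0, 0, 0], [0, -8.1, 1.7, -9.2, 0, 0, 0], [0, -8.1, 1.7, -9.2, 0, 0, 0]]]}}

```text
time: 13.18
eef_pos: [0.521, -0.065, 0.1237]
orientation: [0.994, -0.113, -0.001, 0.001]
wrist_force: [2.5, -0.1, 3.0]
finger_gap: 0.0004
grasp_force: 1.7
```

```bash
python3 st.py
python3 - <<'E'
from h import *
import cv2
im=ctrl.get_image('scene')[110:290,230:430,::-1];cv2.imwrite('pics/s5.png',cv2.resize(im,None,fx=3.3,fy=3.3,interpolation=cv2.INTER_CUBIC))
E
```

```text
13.175 [ 0.5210118  -0.06498713  0.12372595] [ 2.51614509 -0.06772333  2.97691043] [ 0.263  0.357 -0.272  1.976  0.131  0.827 -1.878]
[[ 0.975 -0.224 -0.002]
 [-0.224 -0.975 -0.002]
 [-0.002  0.002 -1.   ]]
machine mm [-153.284415     -1.25328033  123.74111729]
machine mm [-143.78443721   -1.23942511  123.7259545 ]
machine mm [-134.28445941   -1.22556989  123.71079171]
```

View pics/s5.png

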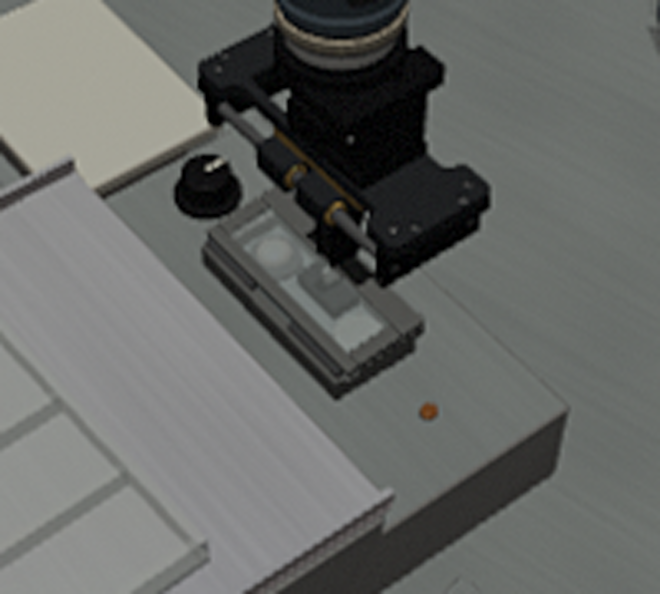

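The cover is nearly down under the fingertip. Press past the catch.

Request:
{"name": "step_arm", "arguments": {"commands": [[[0, -0.2, 0.1, -0.4, 0, 0, 0], [0, -0.2, 0.1, -0.7, 0, 0, 0], [0, -0.2, 0.1, -0.9, 0, 0, 0], [0, -0.2, 0.1, -1.05, 0, 0, 0], [0, -0.2, 0.1, -1.15, 0, 0, 0], [0, -0.2, 0.1, -1.2, 0, 0, 0], [0, -0.2, 0.1, -1.2, 0, 0, 0], [0, -0.2, 0.1, -1.2, 0, 0, 0]]]}}

```text
time: 14.22
eef_pos: [0.5188, -0.0642, 0.1126]
orientation: [0.994, -0.113, -0.001, 0.001]
wrist_force: [-3.1, 0.3, 10.2]
finger_gap: 0.0004
grasp_force: 5.5
```

Request:
{"name": "step_arm", "arguments": {"commands": [[[0, 0, 0, 0.3, 0, 0, 0], [0, 0, 0, 0.7, 0, 0, 0], [0, 0, 0, 1.5, 0, 0, 0], [0, -4, 0.9, 5, 0, 0, 0], [0, -9, 2.1, 8, 0, 0, 0], [0, -9, 2.1, 8, 0, 0, 0], [0, -9, 2.1, 8, 0, 0, 0], [0, -9, 2.1, 8, 0, 0, 0], [0, -9, 2.1, 8, 0, 0, 0], [0, -9, 2.1, 8, 0, 0, 0]]]}}

```text
time: 15.48
eef_pos: [0.43, -0.0433, 0.1915]
orientation: [0.994, -0.113, -0.001, 0.001]
wrist_force: [-0.3, 0.5, -0.4]
finger_gap: 0.0005
grasp_force: 0.0
```

Run:
```python
from h import *
import cv2
im=ctrl.get_image('wrist')[:,:,::-1];cv2.imwrite('pics/w6.png',im)
```

```text
(no output)
```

View pics/w6.png

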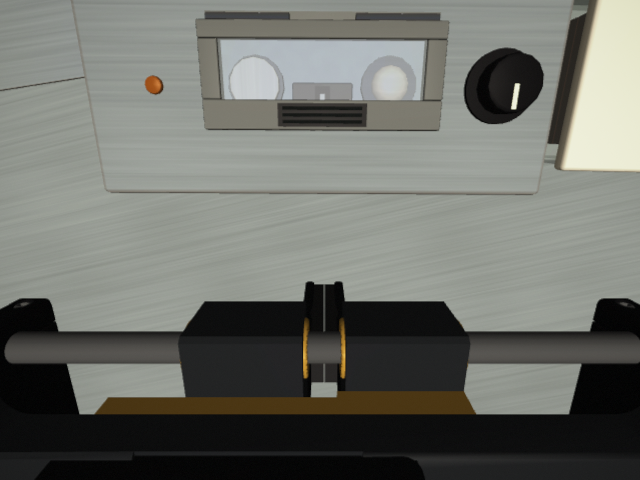

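The cover is latched shut (pad at (322,115)) and nothing touches it. Handing in.

```bash
python3 -c "
from bench import ctrl
print(ctrl.hand_in())"
```

```text
the job is handed in; nothing more can be done
None
```

I pressed the cover open, pushed the start button to its stop and released it, then swung the cover down and latched it shut; I handed the job in after about 15.5 s of robot time, and the hand-in returned no verdict.

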